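Set the sight cell in the light tester

TASK

Check the glass of the blue-topped sight cell: stand it upright in the middle of the black pad of the light tester, with its two clear windows squarely facing the lamp and the receiver. Set it down rather than dropping it, let go of it, and leave the orange-topped and green-topped cells where they are.

Things in the scene. Friction and masses are not known exactly. Their poses are not given: they have to be found in the camera images.
- blue_cell_center (a point): Centre (half-way up) of the blue-topped sight cell: loose grey block 40 x 40 mm, 80 mm tall, 0.16 kg, top 16 mm blue. z up. Clear windows (28 mm wide) in its two y faces; its two x faces are solid, flat, 40 mm apart, good to grip. A white stripe on its top runs along y, window to window. Either window may face either way.
- orange_cell_center (a point): Centre (half-way up) of the orange-topped sight cell, otherwise like the blue-topped one (40 x 40 x 80 mm). Not wanted now: leave it.
- green_cell_center (a point): Centre (half-way up) of the green-topped sight cell, otherwise like the blue-topped one (40 x 40 x 80 mm). Not wanted now: leave it.
- pad (a point): Centre of the top of the light tester's pad: black 60 x 60 mm square, 26 mm above the bench, white line along the light path. Fixed; z up. Light runs along y from the yellow lamp head (-y side) to the grey receiver head (+y side). Heads are 70 mm wide, tops 60 mm above the pad; 118 mm is free between them, and the pad's x sides are open. A cell standing on it has its centre 40 mm above this point.

How it is judged:
At the end, for the whole second after the job is handed in: The blue-topped cell stands upright (within 7 degrees) and still on the pad, its centre within 15 mm (horizontally) of the pad's centre, its window axis (y) within 12 degrees of the light path (y of the pad, either way round), and the fingers do not touch it (horizontal distance between blue_cell_center and pad below 0.015 m and z of blue_cell_center in the frame of pad between 0.034 and 0.046 m and angle between blue_cell_center's own z axis and vertical below 0.12 rad and angle between the y axis of blue_cell_center and the y axis of pad, either way round below 0.21 rad and linear speed of blue_cell below 0.02 m/s and contact force between the fingers and blue_cell below 0.1 N).
It fails at once if the orange-topped cell is moved more than 20 mm (distance of orange_cell_center from where it was at the start of the episode above 0.02 m).
It fails at once if the green-topped cell is moved more than 20 mm (distance of green_cell_center from where it was at the start of the episode above 0.02 m).
It fails at once if the blue-topped cell is dropped (falls free of the fingers faster than 0.6 m/s, about 20 mm of fall) (linear speed of blue_cell above 0.6 m/s and contact force between the fingers and blue_cell below 0.1 N).
It also fails if it takes over 38 s, if anything falls off the work surface, if the arm or the gripper's body presses on something with over 40 N, if the wrist force passes 120 N, or if a joint passes its speed limit or range.

ROBOT

A 7-joint arm with a two-finger parallel gripper is mounted at the origin on the work surface. World frame = base frame: x ahead of the robot, y to its left, z up, the work surface at z = 0. Lengths are in m, angles in rad, forces in N, time in s.
With the tool pointing down it reaches from about 0.4 to 0.85 m from the base axis. Payload 10.4 kg.
Tool frame: the origin (TCP) lies at the very end of the fingers, on their centre line; the grasp point (between the pads) lies 19 mm behind it; z points along the fingers, y is the direction in which the jaws open and shut (so a half turn about z gives the same grasp; the last joint's range is limited). The gripper opens to 87 mm and grips with 3 to 60 N. Pads are 19 mm wide; open, the fingers measure 117 mm over their backs; the gripper's body (75 mm by 190 mm) begins 51 mm behind the grasp point.
Start: joints at [-1.123, 0.332, -0.065, 1.46, 0.022, 1.35, -0.088], TCP at [0.283, 0.557, 0.223] pointing down, gripper open.
Joint ranges: [-2.6, 2.6], [-0.5, 2.12], [-1.47, 1.34], [0.16, 2.42], [-1.27, 4.41], [0.06, 2.06], [-2.6, 2.6]. Speed limits (rad/s): [2.22, 2.22, 2.79, 2.79, 3.14, 3.14, 3.14].

INTERFACE

Orientations are given as a unit quaternion [x, y, z, w].
In Python, from bench import r, eyes, job gives the robot as it stands. The module is installed in compiled form; this text tells all that it offers.
- The arm moves only by the tool play_rows, never from a script. Its argument "motion" is a list of rows, each a list of 7 numbers: the shift along the tool's x, y, z as a fraction of full scale, then the turn, a rotation vector about the tool's x, y, z as a fraction of full scale, then the opening in per cent of the stroke, from 0 (shut) to 100 (fully open). A call has 1 to 5 rows; each row is the pose to reach, as a shift and turn from the pose commanded when the call began, along the tool's axes at that moment; what a row does not reach only later rows make up. Full scale, the value 1, is 0.2 m for a shift and 90 degrees for a turn. A row lasts 1/8 s, in which the tool goes at most 62.5 mm and 10.7 degrees, less where a joint would pass 70% of its speed; a pose out of reach is approached as far as the arm can. A call with a number of a shift or a turn outside -1 to 1 is refused whole. A call with a gripper value outside its range is refused whole. The fingers move at their own pace and stop on an object; "squeeze" is the grip in N (left out, the last holds). Time passes only in rows, so rows that repeat a pose let the fingers close. It gives the time, the measured TCP pose, the force and the opening at its end, in the units of the state.
- r.read_state(): the state, without advancing time (a new reading comes with each control period).
- eyes.camera(name): name is "scene" or "top" or "wrist"; returns a dict with "image" (400x640x3 uint8, red, green, blue), "mtx" (3x3 intrinsics, pixels), "R" (3x3) and "t" (3): a world point X has camera coordinates R X + t. Camera axes: x right, y down, z forward; pixel columns grow to the right and rows downward; lengths in m; the calibration is good to about 2 mm. A picture is of the moment at which its call begins. There is no depth.
- job.close_job(): hands the job in, once; it reports no verdict.
Trained networks look in a picture, given as the dict that the camera call returned (one of the last four; its "shot" number tells which), for a name from the list of things; names that differ only in an ending like _2 or _b are one class to them, and where a whole thing is asked for, a point or a joint stands for the part that bears it (a point fixed in the world has none). Each returns a list of dicts, best first, with "p" (0 to 1); they miss things now and then, are a little off and sometimes report something else, mostly with a low value. They report only what shows in the picture. A call takes as long as a camera call.
- eyes.regions_of(picture, label): "region" (400x640 bool, what is visible of it) and "xy" ([column, row] in pixels, amid what is visible of it).
- eyes.landmark_of(picture, label): "xy" ([column, row] in pixels: a listed point, or the origin of a listed thing).
The state is a dict: "time": time; "joint_positions": joint angles; "joint_vel": joint speeds; "joint_torque": joint torques, N m; "ee_pos": TCP position; "eef_rot": TCP orientation; "ft_force": force on the tool from outside, world axes, zero at the start; "torque": the same for the moment, N m; "width": finger opening in m.
Only numpy, scipy, OpenCV 4.12 (cv2) and the standard library are available. Lean on these libraries where they do the work, as an engineer would, in place of code of your own. Each camera call takes 0.05 s, during which the arm holds its last target. There are 200 camera calls.

## Working session

There is one attempt and no reset: what is moved stays moved. The work goes in short steps, Python scripts to look and compute and a tool call to move; the robot and the scene stay as the last step left them, time stands still between calls to the robot, and variables do not carry over. Pictures are saved under pics/ and viewed, about 8 in all and at most 12, crops included, and the job is handed in when it is done.

Besides the shell and the picture viewer there is one more tool, called after "Call:" as name(argument=value, ...) on one line, values as JSON. play_rows: Moves the arm, as the interface text tells. Shift numbers are shares of 0.2 m and turn numbers shares of 90 degrees, none past 1 either way. Its arguments: {"type":"object","properties":{"motion":{"type":"array","items":{"type":"array","items":{"type":"number"}}},"squeeze":{"type":"number"}},"required":["motion"]}

```bash
mkdir -p pics; cat > h.py <<'E'
import numpy as np, cv2
from bench import r, eyes, job
from scipy.spatial.transform import Rotation as Ro
def save(c,n,crop=None):
    im=c["image"][:,:,::-1]
    if crop: a,b,d,e=crop; im=cv2.resize(im[b:e,a:d],None,fx=3,fy=3)
    cv2.imwrite(f"pics/{n}.png",im)
def tri(cs,xys):
    A=[]
    for c,(u,v) in zip(cs,xys):
        P=c["mtx"]@np.c_[c["R"],c["t"]]; A+=[u*P[2]-P[0],v*P[2]-P[1]]
    X=np.linalg.svd(np.array(A))[2][-1]; return X[:3]/X[3]
def onz(c,uv,z):
    d=c["R"].T@np.linalg.solve(c["mtx"],[uv[0],uv[1],1]); o=-c["R"].T@np.ravel(c["t"])
    return o+d*(z-o[2])/d[2]
def proj(c,X):
    p=c["mtx"]@(c["R"]@np.asarray(X)+np.ravel(c["t"])); return p[:2]/p[2]
E
python3 - <<'E'
from h import *
s=r.read_state(); print(s["ee_pos"],s["eef_rot"],s["width"],s["time"])
print(Ro.from_quat(s["eef_rot"]).as_matrix().round(3))
cs={n:eyes.camera(n) for n in("scene","top","wrist")}
for n,c in cs.items(): print(n,(-c["R"].T@np.ravel(c["t"])).round(3))
for l,z in(("blue_cell_center",.04),("orange_cell_center",.04),("green_cell_center",.04),("pad",.026)):
    D={}
    for n,c in cs.items():
        q=eyes.landmark_of(c,l)
        for e in q[:2]: print(l,n,np.round(e["xy"]),round(e["p"],2),onz(c,e["xy"],z).round(3))
        if q and n!="wrist": D[n]=q[0]["xy"]
    if len(D)==2: print("  tri",tri([cs[n] for n in D],list(D.values())).round(4))
cv2.imwrite("pics/a.png",np.vstack([cs["top"]["image"],cs["scene"]["image"]])[:,:,::-1][:, :])
import os
im=cv2.imread("pics/a.png"); cv2.imwrite("pics/a.png",cv2.resize(im,(480,600)))
save(cs["top"],"top")
E
```

```text
[0.28331526 0.55668596 0.22176882] [ 2.33193044e-01  9.72430230e-01 -6.59442510e-04 -1.30147116e-04] 0.08675801554535162 0.0
[[-0.891  0.454 -0.001]
 [ 0.454  0.891 -0.001]
 [-0.    -0.001 -1.   ]]
scene [1.146 0.14  0.546]
top [0.441 0.018 0.802]
wrist [0.208 0.595 0.384]
blue_cell_center scene [207. 201.] 0.96 [ 0.548 -0.255  0.04 ]
blue_cell_center top [476. 186.] 0.78 [ 0.549 -0.259  0.04 ]
blue_cell_center top [372. 235.] 0.45 [ 0.468 -0.073  0.04 ]
  tri [ 0.5485 -0.2567  0.041 ]
orange_cell_center scene [296. 194.] 0.55 [ 0.471 -0.074  0.04 ]
orange_cell_center scene [420. 230.] 0.24 [0.529 0.205 0.04 ]
orange_cell_center top [373. 234.] 0.67 [ 0.471 -0.074  0.04 ]
  tri [ 0.4709 -0.0741  0.04  ]
green_cell_center scene [253. 236.] 0.86 [ 0.63  -0.114  0.04 ]
green_cell_center top [390. 140.] 0.84 [ 0.638 -0.112  0.04 ]
  tri [ 0.6361 -0.1113  0.0459]
pad scene [254. 238.] 0.71 [ 0.619 -0.119  0.026]
pad scene [420. 233.] 0.58 [0.52  0.206 0.026]
pad top [212. 222.] 0.79 [0.5   0.211 0.026]
  tri [0.5947 0.07   0.1365]
```

View pics/top.png

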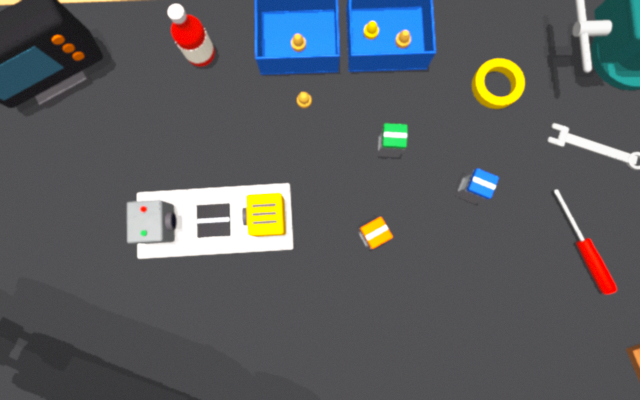

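View pics/a.png

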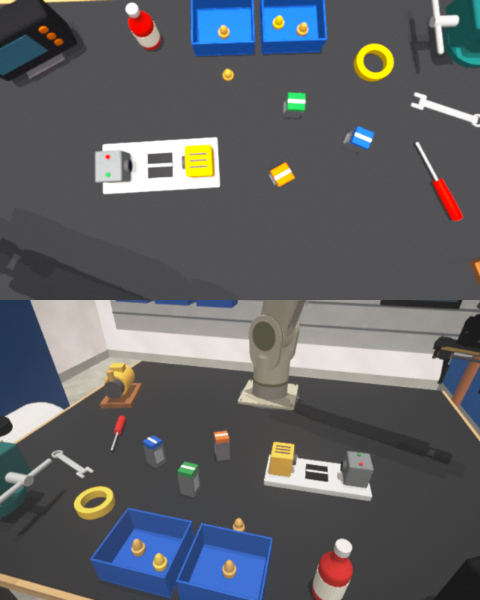

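The top view shows the blue cell's top near (484,184) with its stripe, and the tester's pad near (213,220). The scene view agrees. Next I measure yaws.

```bash
python3 - <<'E'
from h import *
c=eyes.camera("top"); hsv=cv2.cvtColor(c["image"],cv2.COLOR_RGB2HSV)
def comp(m,seed,rad):
    g=np.zeros(m.shape,bool); g[seed[1]-rad:seed[1]+rad,seed[0]-rad:seed[0]+rad]=1
    return np.argwhere(m&g)[:,::-1].astype(float)
H,S,V=[hsv[...,i].astype(int) for i in range(3)]
def ang(pts,z,n):
    P=np.array([onz(c,p,z)[:2] for p in pts]); m=P.mean(0); w,v=np.linalg.eigh(np.cov((P-m).T))
    a=np.degrees(np.arctan2(v[1,1],v[0,1])); print(n,len(P),m.round(4),"axis deg",round(a%180,1),"sd",np.sqrt(w).round(4))
    rc=cv2.minAreaRect((P*1000).astype(np.float32)); print("   rect",np.round(rc,1) if 0 else rc)
for n,seed in(("blue",(484,184)),("green",(395,135)),("orange",(376,233))):
    top=comp((V>150),seed,20); ang(top,.08,n+" top")
    st=comp((S<100)&(V>170),seed,20); ang(st,.08,n+" stripe")
g=(V<60)
pts=comp(g,(213,220),20); ang(pts,.026,"pad black")
ln=comp((V>150),(213,220),13); ang(ln,.026,"pad line")
ba=comp((S<60)&(V>200),(215,220),85); ang(ba,.02,"base")
E
```

```text
blue top 645 [ 0.5483 -0.2561] axis deg 87.8 sd [0.0121 0.0124]
   rect ((550.4318237304688, -251.7066650390625), (53.02141571044922, 42.516483306884766), 64.95343780517578)
blue stripe 146 [ 0.5491 -0.2576] axis deg 64.8 sd [0.0029 0.0117]
   rect ((549.1453857421875, -257.33660888671875), (41.046958923339844, 10.023885726928711), 64.77643585205078)
green top 574 [ 0.6353 -0.1134] axis deg 113.7 sd [0.0115 0.0124]
   rect ((635.2651977539062, -110.61776733398438), (47.37932205200195, 42.28547286987305), 86.80715942382812)
green stripe 141 [ 0.6365 -0.1141] axis deg 85.7 sd [0.0029 0.0118]
   rect ((636.4913940429688, -114.01689147949219), (40.878753662109375, 10.152692794799805), 84.6240463256836)
orange top 696 [ 0.4713 -0.0734] axis deg 116.9 sd [0.012 0.013]
   rect ((470.7572326660156, -72.31388092041016), (42.31693649291992, 47.37310791015625), 27.09860610961914)
orange stripe 145 [ 0.472  -0.0748] axis deg 117.1 sd [0.0028 0.0117]
   rect ((471.7962341308594, -74.67603302001953), (9.689464569091797, 40.98189163208008), 27.130584716796875)<stdin>:8: RuntimeWarning: Mean of empty slice.
  ret = ret.dtype.type(ret / rcount)
  avg = a.mean(axis, **keepdims_kw)
  ret = um.true_divide(
<stdin>:8: RuntimeWarning: Degrees of freedom <= 0 for slice
  c *= np.true_divide(1, fact)
  c *= np.true_divide(1, fact)
Traceback (most recent call last):
ValueError: not enough values to unpack (expected 2, got 0)

During handling of the above exception, another exception occurred:

Traceback (most recent call last):
numpy.linalg.LinAlgError: 0-dimensional array given. Array must be at least two-dimensional
```

```bash
cat >> h.py <<'E'
def plan(*pts):
    """chain of (x,y,z,jaw yaw deg), tool down: prints shares for one call each; yaw None = keep"""
    s=r.read_state(); p=np.array(s["ee_pos"]); R=Ro.from_quat(s["eef_rot"])
    print("now",p.round(4),"w",round(s["width"],4),"t",round(s["time"],2),"f",np.round(s["ft_force"],1))
    for x,y,z,a in pts:
        a=np.radians(a); T=Ro.from_matrix(np.c_[[np.sin(a),-np.cos(a),0],[np.cos(a),np.sin(a),0],[0,0,-1]]*np.array([[-1,1,1]]*3))
        d=R.inv().apply(np.array([x,y,z])-p)/.2; w=(R.inv()*T).as_rotvec()/(np.pi/2)
        print(d.round(3),w.round(3)); p=np.array([x,y,z]); R=T
E
python3 - <<'E'
from h import *
a=np.radians(63); T=np.c_[[-np.sin(a),np.cos(a),0],[np.cos(a),np.sin(a),0],[0,0,-1]]; print(np.linalg.det(T))
c=eyes.camera("top"); im=c["image"]; V=im.max(2)
sub=cv2.resize(V[195:245,185:245],None,fx=1,fy=1)
print(V[220,185:245]); print(V[195:245,205])
m=np.zeros(V.shape,np.uint8); m[198:243,194:240]=(V[198:243,194:240]<100)
P=np.array([onz(c,p[::-1],.026)[:2] for p in np.argwhere(m).astype(float)])*1000
print(cv2.minAreaRect(P.astype(np.float32)))
b=np.zeros(V.shape,np.uint8); b[175:265,130:300]=im.min(2)[175:265,130:300]>170
P=np.array([onz(c,p[::-1],.024)[:2] for p in np.argwhere(b).astype(float)])*1000
print(cv2.minAreaRect(P.astype(np.float32)))
plan((.35,.33,.23,38),(.43,.12,.23,13),(.5,-.09,.23,-10),(.549,-.257,.2,-25.2))
E
```

```text
0.9999999999999999
[255 255 255 255 255 255 255 255 255 255 255 254 255 255 255 255 255 255
 255 255 255 255 255 255 255 255 255 255 255 255 255 255 255 255 255 255
 255 255 255 255 255 255 255 254 217 233 255 255 255 255 255 255 255 255
 255 255 255 227 151 132]
[255 255 255 255 255 255 255 255 255 231 121  88  86  87  85  86  89  87
  86  89  87  86  99 211 255 255 255 241 138  92  90  89  89  89  88  90
  90  90  89  87  90 132 234 255 255 255 255 255 255 255]
((504.28863525390625, 209.16697692871094), (54.94771194458008, 54.12297439575195), 0.2631891965866089)
((504.4512023925781, 214.2819061279297), (120.86353302001953, 290.8265380859375), 1.7645586729049683)
now [0.2835 0.557  0.2226] w 0.0871 t 0.85 f [ 0.4 -0.1  1. ]
[-0.811 -0.861 -0.037] [ 0.    -0.     0.278]
[-1.074 -0.331  0.   ] [0.    0.    0.278]
[-1.102  0.105  0.   ] [0.    0.    0.256]
[-0.78   0.386  0.15 ] [0.    0.    0.169]
```

Call:
play_rows(motion=[[-0.2, -0.21, -0.04, 0, 0, 0.07, 100], [-0.41, -0.43, -0.04, 0, 0, 0.14, 100], [-0.61, -0.65, -0.04, 0, 0, 0.21, 100], [-0.81, -0.86, -0.04, 0, 0, 0.28, 100], [-0.81, -0.86, -0.04, 0, 0, 0.28, 100]])

```text
time: 1.48
ee_pos: [0.3519, 0.3263, 0.2312]
eef_rot: [0.443, 0.896, 0.0, 0.0]
ft_force: [-0.5, 0.7, -0.3]
width: 0.0869
```

Call:
play_rows(motion=[[-0.25, -0.08, 0, 0, 0, 0.07, 100], [-0.5, -0.16, 0, 0, 0, 0.14, 100], [-0.75, -0.24, 0, 0, 0, 0.21, 100], [-1, -0.32, 0, 0, 0, 0.28, 100], [-1, -0.32, 0, 0, 0, 0.28, 100]])

```text
time: 2.1
ee_pos: [0.4231, 0.1302, 0.2309]
eef_rot: [0.628, 0.779, 0.0, 0.0]
ft_force: [0.1, 0.6, -0.4]
width: 0.0874
```

Call:
play_rows(motion=[[-0.25, 0.03, 0, 0, 0, 0.07, 100], [-0.5, 0.05, 0, 0, 0, 0.13, 100], [-0.75, 0.07, 0, 0, 0, 0.2, 100], [-1, 0.1, 0, 0, 0, 0.26, 100], [-1, 0.1, 0, 0, 0, 0.26, 100]])

```text
time: 2.72
ee_pos: [0.486, -0.06, 0.2306]
eef_rot: [0.772, 0.636, -0.0, 0.001]
ft_force: [-0.7, 0.9, -0.3]
width: 0.0871
```

```bash
python3 -c "
from h import *
plan((.549,-.257,.2,-25.2))"
```

```text
now [ 0.486  -0.06    0.2306] w 0.0871 t 2.73 f [-0.7  0.9 -0.3]
[-0.907  0.497  0.154] [0.    0.001 0.158]
```

Call:
play_rows(motion=[[-0.23, 0.12, 0.04, 0, 0, 0.04, 100], [-0.45, 0.25, 0.08, 0, 0, 0.08, 100], [-0.68, 0.37, 0.12, 0, 0, 0.12, 100], [-0.91, 0.5, 0.15, 0, 0, 0.16, 100], [-0.91, 0.5, 0.15, 0, 0, 0.16, 100]])

```text
time: 3.35
ee_pos: [0.5496, -0.2569, 0.1988]
eef_rot: [0.845, 0.535, -0.002, -0.0]
ft_force: [0.2, 0.6, 0.8]
width: 0.0872
```

```bash
python3 - <<'E'
from h import *
c=eyes.camera("wrist"); s=r.read_state(); print(s["ee_pos"])
im=c["image"]; save(c,"w1")
q=eyes.landmark_of(c,"blue_cell_center")
for e in q: print(e["p"],np.round(e["xy"]),onz(c,e["xy"],.04).round(4))
hs=cv2.cvtColor(im,cv2.COLOR_RGB2HSV).astype(int)
u,v=proj(c,(.549,-.257,.08)).astype(int); print(u,v)
m=np.zeros(im.shape[:2],bool); m[max(v-60,0):v+60,max(u-60,0):u+60]=1
blue=(abs(hs[...,0]-110)<15)&(hs[...,1]>150)&(hs[...,2]>150)&m
st=(hs[...,1]<60)&(hs[...,2]>200)&m
for n,k in(("blue",blue|st),("stripe",st)):
    P=np.array([onz(c,p[::-1],.08)[:2] for p in np.argwhere(k).astype(float)])
    print(n,len(P),cv2.minAreaRect((P*1000).astype(np.float32)))
plan((.549,-.257,.037,-25.2))
E
```

```text
[ 0.54989149 -0.25464723  0.19926959]
0.66 [326. 186.] [ 0.5512 -0.2583  0.04  ]
323 195
blue 1772 ((550.5642700195312, -251.32821655273438), (50.981754302978516, 40.07171630859375), 64.82727813720703)
stripe 421 ((557.1814575195312, -252.75393676757812), (52.36069107055664, 27.007354736328125), 73.2426528930664)
now [ 0.5501 -0.2534  0.1997] w 0.0867 t 3.45 f [-0.4  0.7  0.1]
[-0.019  0.004  0.814] [-0.001 -0.     0.002]
```

View pics/w1.png

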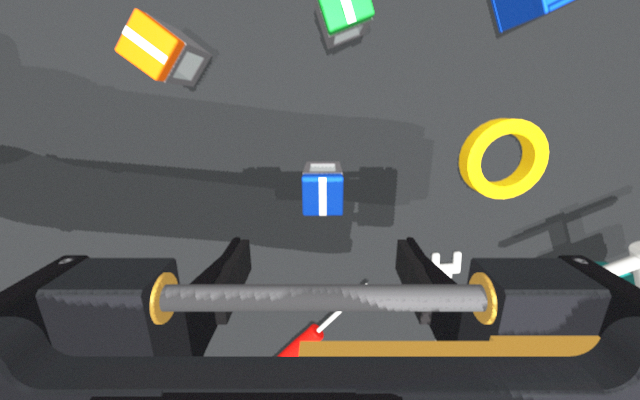

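The wrist view shows the blue cell at (323,195), centred between the fingers, with its stripe square to the jaws. I can descend.

Call:
play_rows(motion=[[0, 0, 0.25, 0, 0, 0, 100], [0, 0, 0.5, 0, 0, 0, 100], [0, 0, 0.7, 0, 0, 0, 100], [0, 0, 0.81, 0, 0, 0, 100], [0, 0, 0.81, 0, 0, 0, 100]])

```text
time: 4.08
ee_pos: [0.5493, -0.252, 0.0374]
eef_rot: [0.843, 0.538, -0.0, -0.002]
ft_force: [0.1, -0.5, 0.6]
width: 0.0872
```

Call:
play_rows(motion=[[0, 0, 0, 0, 0, 0, 45], [0, 0, 0, 0, 0, 0, 30], [0, 0, 0, 0, 0, 0, 20], [0, 0, 0, 0, 0, 0, 20], [0, 0, 0, 0, 0, 0, 20]], squeeze=25)

```text
time: 4.7
ee_pos: [0.5494, -0.2553, 0.0386]
eef_rot: [0.844, 0.536, 0.0, 0.0]
ft_force: [0.6, -0.6, -0.1]
width: 0.0449
```

Call:
play_rows(motion=[[0, 0, 0, 0, 0, 0, 20], [0, 0, 0, 0, 0, 0, 20]])

```text
time: 4.95
ee_pos: [0.5494, -0.2553, 0.0385]
eef_rot: [0.844, 0.536, 0.0, -0.0]
ft_force: [-0.4, -0.5, 0.6]
width: 0.04
```

Call:
play_rows(motion=[[0, 0, 0, 0, 0, 0, 20], [0, 0, -0.2, 0, 0, 0, 20], [0, 0, -0.45, 0, 0, 0, 20], [0, 0, -0.75, 0, 0, 0, 20], [0, 0, -0.75, 0, 0, 0, 20]])

```text
time: 5.58
ee_pos: [0.5514, -0.2566, 0.1931]
eef_rot: [0.844, 0.536, 0.003, 0.003]
ft_force: [0.0, -0.6, -2.6]
width: 0.0401
```

```bash
python3 - <<'E'
from h import *
plan((.54,-.09,.19,-10),(.52,.09,.19,1),(.504,.209,.19,1))
c=eyes.camera("wrist"); save(c,"w2")
E
```

```text
now [ 0.5514 -0.2566  0.1931] w 0.0401 t 5.58 f [ 0.  -0.6 -2.6]
[ 0.729 -0.406  0.014] [ 0.005 -0.    -0.169]
[ 0.869 -0.255  0.   ] [ 0.     0.    -0.122]
[ 0.596 -0.07   0.   ] [0. 0. 0.]
```

View pics/w2.png

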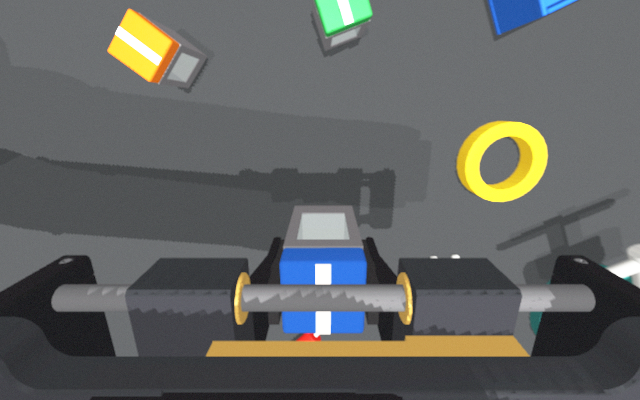

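The cell is held squarely between the fingers (about 323,290) and is clear of the bench. Next it goes to the pad.

Call:
play_rows(motion=[[0.18, -0.1, 0, 0, 0, -0.04, 20], [0.36, -0.2, 0, 0, 0, -0.08, 20], [0.55, -0.3, 0, 0, 0, -0.12, 20], [0.73, -0.41, 0, 0, 0, -0.17, 20], [0.73, -0.41, 0, 0, 0, -0.17, 20]])

```text
time: 6.25
ee_pos: [0.5365, -0.084, 0.1868]
eef_rot: [0.763, 0.646, -0.001, -0.002]
ft_force: [0.0, 0.2, -0.8]
width: 0.0402
```

Call:
play_rows(motion=[[0.22, -0.06, 0, 0, 0, -0.03, 20], [0.44, -0.13, 0, 0, 0, -0.06, 20], [0.66, -0.19, 0, 0, 0, -0.09, 20], [0.87, -0.25, 0, 0, 0, -0.12, 20], [0.87, -0.25, 0, 0, 0, -0.12, 20]])

```text
time: 6.88
ee_pos: [0.5168, 0.0948, 0.187]
eef_rot: [0.7, 0.715, -0.001, -0.001]
ft_force: [-0.1, -0.4, -0.9]
width: 0.0396
```

```bash
python3 - <<'E'
from h import *
plan((.504,.209,.19,1))
c=eyes.camera("wrist"); save(c,"w3")
for e in eyes.landmark_of(c,"pad"): print(e["p"],e["xy"],onz(c,e["xy"],.026).round(4))
E
```

```text
now [0.5168 0.0948 0.187 ] w 0.0396 t 6.88 f [-0.1 -0.4 -0.9]
[ 0.572 -0.052 -0.015] [-0.002 -0.     0.002]
```

View pics/w3.png

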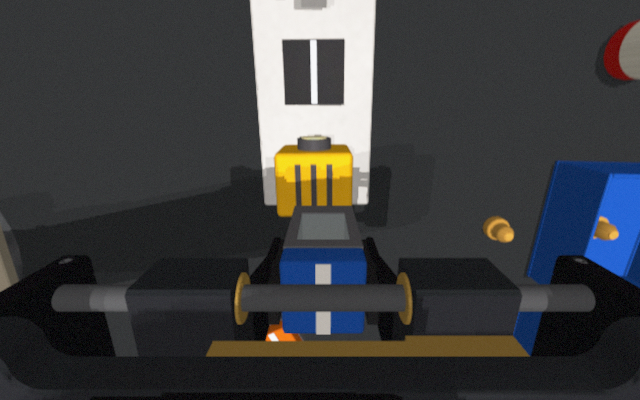

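The pad is at (314,72) in the wrist view, with the cell in hand at (323,290).

```bash
python3 - <<'E'
from h import *
c=eyes.camera("wrist"); s=r.read_state()
P=[onz(c,u,.026)[:2] for u in((283,39),(343.5,39),(345,105),(284,104.5))]; print(np.round(P,4),np.mean(P,0))
print("line",onz(c,(313.5,40),.026).round(4),onz(c,(314.5,104),.026).round(4))
z=s["ee_pos"][2]+.0425
im=c["image"].astype(int); b=(im[...,2]>110)&(im[...,2]>im[...,0]+60); b[:,:276]=0;b[:,370:]=0;b[:200]=0
print("rows",np.argwhere(b)[:,0].min(),np.argwhere(b)[:,0].max())
for u in((323,247),(323,333),(281,290),(364,290)): print("celltop",onz(c,u,z).round(4))
print(s["ee_pos"])
t=eyes.camera("top"); q=eyes.landmark_of(t,"blue_cell_center"); print("top cam",[(round(e["p"],2),onz(t,e["xy"],z-.04).round(4)) for e in q[:2]])
it=t["image"].astype(int);bb=(it[...,2]>110)&(it[...,2]>it[...,0]+60); bb[:110]=0
a=np.argwhere(bb); print(len(a),a.min(0) if len(a) else 0,a.max(0) if len(a) else 0)
E
```

```text
[[0.476  0.2344]
 [0.5339 0.2353]
 [0.5377 0.1752]
 [0.4756 0.1746]] [0.50579188 0.20485182]
line [0.5052 0.234  0.026 ] [0.5066 0.1756 0.026 ]
rows 260 332
celltop [0.5168 0.1163 0.2302]
celltop [0.5175 0.0706 0.2302]
celltop [0.4979 0.0943 0.2302]
celltop [0.5359 0.095  0.2302]
[0.51773177 0.09020545 0.18770413]
top cam []
0 0 0
```

Call:
play_rows(motion=[[0.19, -0.02, 0, 0, 0, 0, 20], [0.38, -0.03, 0, 0, 0, 0, 20], [0.565, -0.05, 0, 0, 0, 0, 20], [0.565, -0.05, 0.2, 0, 0, 0, 20], [0.565, -0.05, 0.4, 0, 0, 0, 20]])

```text
time: 7.75
ee_pos: [0.5065, 0.2041, 0.1077]
eef_rot: [0.702, 0.712, 0.0, 0.0]
ft_force: [-0.6, 0.1, -2.4]
width: 0.0403
```

Call:
play_rows(motion=[[0, 0, 0.07, 0, 0, 0, 20], [0, 0, 0.13, 0, 0, 0, 20], [0, 0, 0.13, 0, 0, 0, 20]])

```text
time: 8.12
ee_pos: [0.5064, 0.2044, 0.0828]
eef_rot: [0.702, 0.713, 0.0, 0.0]
ft_force: [-0.0, 0.2, -1.5]
width: 0.0399
```

```bash
python3 - <<'E'
from h import *
plan((.505,.207,.0645,1))
c=eyes.camera("scene"); print(proj(c,(.505,.207,.04)))
t=eyes.camera("wrist")
u=proj(c,(.505,.207,.07)).astype(int)
a=cv2.resize(c["image"][u[1]-60:u[1]+60,u[0]-80:u[0]+80],(640,480),interpolation=cv2.INTER_CUBIC)
cv2.imwrite("pics/s4.png",a[:,:,::-1])
E
```

```text
now [0.5064 0.2044 0.0828] w 0.0399 t 8.12 f [-0.   0.2 -1.5]
[ 0.013 -0.007  0.091] [ 0.    -0.    -0.001]
[421.59683137 222.94585494]
```

View pics/s4.png

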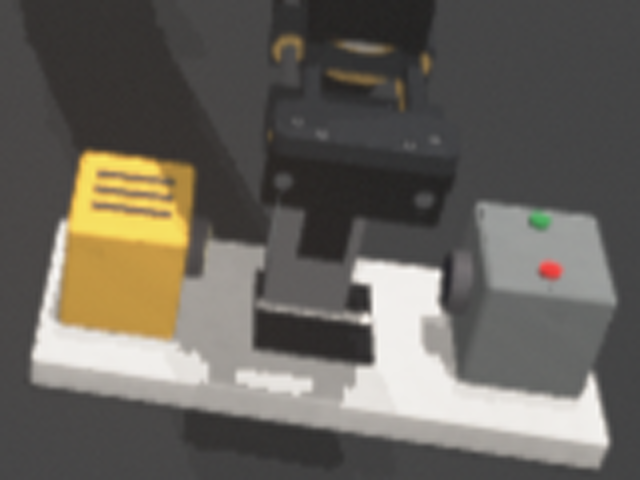

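The cell hangs over the pad, between the heads and clear of both. Next is a slow descent to contact.

Call:
play_rows(motion=[[0.01, 0, 0.03, 0, 0, 0, 20], [0.01, 0, 0.05, 0, 0, 0, 20], [0.01, 0, 0.07, 0, 0, 0, 20], [0.01, 0, 0.08, 0, 0, 0, 20], [0.01, 0, 0.08, 0, 0, 0, 20]])

```text
time: 8.85
ee_pos: [0.5059, 0.2065, 0.0664]
eef_rot: [0.701, 0.713, -0.0, -0.0]
ft_force: [-0.5, 0.2, -1.8]
width: 0.0398
```

Call:
play_rows(motion=[[0, 0, 0.005, 0, 0, 0, 20], [0, 0, 0.01, 0, 0, 0, 20], [0, 0, 0.01, 0, 0, 0, 20]])

```text
time: 9.22
ee_pos: [0.506, 0.2066, 0.0645]
eef_rot: [0.701, 0.713, 0.0, -0.0]
ft_force: [0.2, -0.5, -2.0]
width: 0.0401
```

Call:
play_rows(motion=[[0, 0, 0.005, 0, 0, 0, 20], [0, 0, 0.01, 0, 0, 0, 20], [0, 0, 0.01, 0, 0, 0, 20]])

```text
time: 9.6
ee_pos: [0.5062, 0.2067, 0.0644]
eef_rot: [0.701, 0.713, 0.0, -0.0]
ft_force: [-8.6, -4.5, 20.9]
width: 0.0397
```

Contact at 21 N. I back off the excess press, then open.

Call:
play_rows(motion=[[0, 0, -0.008, 0, 0, 0, 20], [0, 0, -0.008, 0, 0, 0, 50], [0, 0, -0.008, 0, 0, 0, 70], [0, 0, -0.008, 0, 0, 0, 85], [0, 0, -0.008, 0, 0, 0, 95]])

```text
time: 10.22
ee_pos: [0.506, 0.2066, 0.064]
eef_rot: [0.701, 0.713, -0.0, -0.0]
ft_force: [0.4, -1.4, -0.0]
width: 0.0654
```

Call:
play_rows(motion=[[0, 0, 0, 0, 0, 0, 95], [0, 0, 0, 0, 0, 0, 95], [0, 0, 0, 0, 0, 0, 95]])

```text
time: 10.6
ee_pos: [0.506, 0.2066, 0.0641]
eef_rot: [0.701, 0.713, 0.0, -0.0]
ft_force: [0.5, -1.1, -0.2]
width: 0.0822
```

Open. Now I go straight up, then back toward -y so the top camera can see the pad.

Call:
play_rows(motion=[[0, 0, -0.1, 0, 0, 0, 95], [0, 0, -0.3, 0, 0, 0, 95], [0, 0, -0.55, 0, 0, 0, 95], [0, 0, -0.8, 0, 0, 0, 95], [0, 0, -0.8, 0, 0, 0, 95]])

```text
time: 11.22
ee_pos: [0.5079, 0.2073, 0.2282]
eef_rot: [0.701, 0.713, 0.004, 0.001]
ft_force: [-0.2, -0.4, -0.0]
width: 0.082
```

Call:
play_rows(motion=[[-0.25, 0, 0, 0, 0, 0, 95], [-0.5, 0, 0, 0, 0, 0, 95], [-0.75, 0, 0, 0, 0, 0, 95], [-1, 0, 0, 0, 0, 0, 95], [-1, 0, 0, 0, 0, 0, 95]])

```text
time: 11.85
ee_pos: [0.5088, 0.0023, 0.2235]
eef_rot: [0.704, 0.71, -0.0, 0.0]
ft_force: [-0.4, 0.0, 1.0]
width: 0.0825
```

```bash
python3 - <<'E'
from h import *
t=eyes.camera("top"); w=eyes.camera("wrist"); s=eyes.camera("scene"); print(r.read_state()["ee_pos"],r.read_state()["time"])
for n,c in(("top",t),("wrist",w),("scene",s)):
    for e in eyes.landmark_of(c,"blue_cell_center")[:1]: print(n,round(e["p"],2),onz(c,e["xy"],.066).round(4))
    u,v=proj(c,(.506,.207,.106)).astype(int)
    if not(25<u<615 and 25<v<375): continue
    h=cv2.cvtColor(c["image"],cv2.COLOR_RGB2HSV).astype(int); k=(abs(h[...,0]-110)<15)&(h[...,1]>150)&(h[...,2]>80)
    g=np.zeros(k.shape,bool); R=30; g[max(v-R,0):v+R,max(u-R,0):u+R]=1
    hull=cv2.convexHull(np.argwhere(k&g)[:,::-1].astype(np.int32)); f=np.zeros(k.shape,np.uint8); cv2.fillConvexPoly(f,hull,1)
    st=(f>0)&(h[...,1]<80)&(h[...,2]>150)
    for m,kk in(("top",f>0),("stripe",st)):
        P=np.array([onz(c,p[::-1],.106)[:2] for p in np.argwhere(kk).astype(float)])*1000
        if len(P)>5: print(n,m,len(P),cv2.minAreaRect(P.astype(np.float32)))
for l,z in(("orange_cell_center",.04),("green_cell_center",.04)):
    for c in (t,s): print(l,[onz(c,e["xy"],z).round(3) for e in eyes.landmark_of(c,l)[:1]])
A=[]
for c in(t,s):
    u=proj(c,(.505,.207,.07)).astype(int)
    A.append(cv2.resize(c["image"][u[1]-60:u[1]+60,u[0]-65:u[0]+65],(390,360),interpolation=cv2.INTER_CUBIC))
cv2.imwrite("pics/f.png",np.hstack(A)[:,:,::-1])
E
```

```text
[0.5089412  0.00753002 0.22346273] 12.0
top 0.55 [0.5067 0.2045 0.066 ]
top top 614 ((505.0491943359375, 201.7091522216797), (40.46783447265625, 39.25535583496094), 89.93061828613281)
top stripe 123 ((507.3094177246094, 203.27804565429688), (37.31689453125, 8.070728302001953), 88.26171112060547)
scene 0.68 [0.5132 0.2088 0.066 ]
scene top 329 ((516.2517700195312, 203.22312927246094), (36.913780212402344, 55.91996765136719), 89.94955444335938)
scene stripe 66 ((506.6015930175781, 203.52354431152344), (10.943048477172852, 36.557369232177734), 1.1018333435058594)
orange_cell_center []
orange_cell_center [array([ 0.484, -0.076,  0.04 ])]
green_cell_center []
green_cell_center [array([ 0.633, -0.113,  0.04 ])]
```

View pics/f.png

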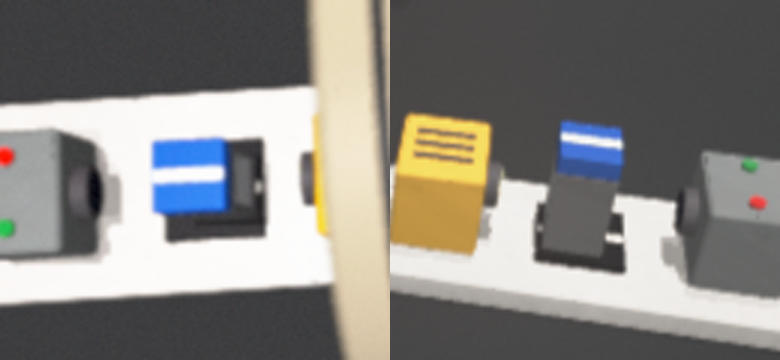

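The cell stands upright on the pad, released, with its stripe in line with the light path. It is about 4 mm off centre, so I hand in.

```bash
python3 -c "
from bench import job; print(job.close_job())"
```

```text
the job is handed in; nothing more can be done
None
```

The blue-topped cell is standing upright in the middle of the tester's pad, windows facing the lamp and receiver. I let go of it and handed the job in at about 12 s of the 38 s allowed. I gripped it by its solid faces and lowered it onto the pad until contact. The press peaked at 21 N, and I eased it off before opening the fingers.

**Last checks**
- **Position:** the top and scene cameras put the cell at about (0.507, 0.2035). My pad estimate is (0.505, 0.207), so it is roughly 4 mm off centre, or 6 mm at worst, against the 15 mm limit. The scene picture also shows it about 3 mm off towards the lamp.
- **Window axis:** the stripe reads 88–91 degrees and the pad's white line about 91, so it is within about 3 degrees.
- **Upright and free:** it looks upright in both camera views. The gripper is about 0.2 m away.
- **Other cells:** I never went near the orange and green ones.
    - **Green:** it re-measured within a few millimetres of its start in the scene camera.
    - **Orange:** it read 13 mm off in x there. I take that as detector error, because nothing touched it.
    - **No cross-check:** the top camera found neither at the end; the arm was blocking part of its view.

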